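# Close the centrifuge's service hatch and hold it on its seal

### The job

The service hatch at the back of the bench centrifuge is standing open. Swing it down, turn its wing fastener until the wing is in line with the two marks on the hatch so that the tongue below fits the slot in the frame, then press the hatch fully home against its rubber seal. Finish while still holding it pressed shut with the fingers, the wing still in line with the marks (do not lock it), so that the gap can be checked all round; leave the other things on the bench alone.

Things in the scene. Friction and masses are not known exactly. Their poses are not given: they have to be found in the camera images.
- machine: white bench centrifuge, fixed: 360 mm wide, 615 mm deep, flat deck 190 mm above the bench, blue see-through lid (closed) over the bowl on its far part; its rear with the service bay is towards the robot. Origin on the bench below the centre of the bay's opening; z up, x away from the robot, y along the hatch's hinge
- hatch (a joint): hinge angle of the hatch, rad: 0 = shut flat on the frame (hard stop), grows as the near edge rises. With the fastener out of line the hatch comes to rest on its tongue at about 0.09. Over the last 0.042 it squeezes a sprung rubber seal along the near rim, which lifts it again unless about 6 to 13 N is kept on it near the fastener
- stud (a joint): turn of the wing fastener in the hatch, rad, anticlockwise seen from outside (above); 0 or pi = wing in line with the marks and the slot; turns from -1.7 to 4.8 with a little friction (0.05 N m) and stays where it is left. The tongue passes the slot within about 0.19 of true. The wing tips with the hatch: pushing down while pinching it hard needs more force
- hatch_hinge (a point): middle of the hinge line, at the far side of the hatch; 196 mm above the bench, axes as machine. The hatch turns about the line along y through the point 4 mm below this one
- hatch_edge (a point): middle of the free (near) edge of the hatch, on its outer face, 175 mm from the hinge line; x from edge to hinge, y along the edge, z out of the face. The hatch is a bare aluminium sheet 172 x 216 mm, 4 mm thick, about 0.25 kg; a stiff friction hinge keeps it where it is left (up to about 4 N down at the edge moves it)
- hatch_marks (a point): the fastener's axis at the hatch's outer face, 140 mm from the hinge line and 35 mm from the free edge, midway between the two black marks that show the slot's line; x along that line (edge to hinge), y along the edge, z out of the face
- stud_wing (a point): centre of the fastener's steel wing: 36 mm long (x), 9 mm thick (y), from 4 to 24 mm above the hatch's outer face, this point 14 mm above it; on a round hub 24 mm across, 4 mm high. Below the hatch a shank carries a cross tongue 26 x 5 mm, parallel to the wing, its underside 15.5 mm below the sheet
- frame_slot (a point): centre of the slot in the steel plate fixed in the frame below the fastener, 31 mm along x by 10 mm along y; axes as machine
- rack: bystander: white tube rack 60 x 150 mm, 95 mm high with its tubes; origin under its centre
- bottle: bystander: white bottle 60 mm across, 130 mm high; origin under its centre
- bucket: bystander: steel rotor cup 48 mm across, 90 mm high; origin under its centre

How it is judged:
By the outcome, as a careful person would: the job done as asked, in the order asked, and still so for the second after the job is handed in, while the arm keeps its last pose, push and grip.
It also fails if it takes over 45 s, if anything falls off the work surface, if the arm or the gripper's body presses on something with over 40 N, if the wrist force passes 120 N, or if a joint passes its speed limit or range.

### The arm

A 6-joint arm with a two-finger parallel gripper is mounted at the origin on the work surface. World frame = base frame: x ahead of the robot, y to its left, z up, the work surface at z = 0. Lengths are in m, angles in rad, forces in N, time in s.
With the tool pointing down it reaches from about 0.35 to 0.95 m from the base axis. Payload 17.4 kg.
Tool frame: the origin (TCP) lies at the very end of the fingers, on their centre line; the grasp point (between the pads) lies 19 mm behind it; z points along the fingers, y is the line along which they close (so a half turn about z gives the same grasp; the last joint's range is limited). The gripper opens to 93 mm and grips with 3 to 60 N. Pads are 15 mm wide; open, the fingers measure 128 mm over their backs; the gripper's body (75 mm by 188 mm) begins 65 mm behind the grasp point.
Start: joints at [1.166, 0.116, 1.442, -0, 1.584, -0.038], TCP at [0.242, 0.63, 0.219] pointing down, gripper open.
Joint ranges: [-2.83, 2.83], [-0.83, 2.19], [0.07, 2.5], [-1.14, 4.28], [0.01, 3], [-2.97, 2.97]. Speed limits (rad/s): [1.89, 1.89, 2.22, 3.14, 3.14, 3.14].

### API

Orientations are given as a unit quaternion [w, x, y, z].
In Python, from plant import env gives the robot as it stands.
- The arm moves only by the tool step_arm, never from a script. Its argument "targets" is a list of rows, each a list of 7 numbers: the shift along the tool's x, y, z in m, then the turn, a rotation vector about the tool's x, y, z in rad, then the opening, from 0 (shut) to 1 (fully open). A call has exactly 10 rows; each row is the pose to reach, as a shift and turn from the pose commanded when the call began, along the tool's axes at that moment; what a row does not reach only later rows make up. A row lasts 1/10 s, in which the tool goes at most 50 mm and 8.59 degrees, less where a joint would pass 70% of its speed; a pose out of reach is approached as far as the arm can. A call with a gripper value outside its range is refused whole. The fingers move at their own pace and stop on an object; "grip_force" is the grip in N (left out, the last holds). Time passes only in rows, so rows that repeat a pose let the fingers close, or fill a call up. It gives the time, the measured TCP pose, the force, the opening and the grip force at its end, in the units of the state.
- env.get_obs(): the state, without advancing time (a new reading comes with each control period).
- env.snapshot(name): name is "side" or "top"; returns a dict with "image" (480x640x3 uint8, red, green, blue), "fx", "fy", "cx", "cy" (pixels), "view" (4x4, takes a point from world to camera coordinates). Camera axes: x right, y down, z forward; pixel columns grow to the right and rows downward; lengths in m; the calibration is good to about 2 mm. A picture is of the moment at which its call begins. There is no depth.
- env.finish_job(): hands the job in; it is judged then, once.
The state is a dict: "clock": time; "q": joint angles; "joint_vel": joint speeds; "joint_torque": joint torques, N m; "position": TCP position; "tool_rot": TCP orientation; "force": force on the tool from outside, world axes, zero at the start; "moment": the same for the moment, N m; "opening": finger opening in m; "grasp_force": force on a finger pad.
Only numpy, scipy, OpenCV 4.12 (cv2) and the standard library are available. Lean on these libraries where they do the work, as an engineer would, in place of code of your own. Each camera call takes 0.05 s, during which the arm holds its last target. There are 200 camera calls.

## Working session

There is one attempt and no reset: what is moved stays moved. The work goes in short steps, Python scripts to look and compute and a tool call to move; the robot and the scene stay as the last step left them, time stands still between calls to the robot, and variables do not carry over. Pictures are saved under pics/ and viewed, at most 10 in all, crops included, and the job is handed in when it is done.

Besides the shell and the picture viewer there is one more tool, called as name([rows], argument=value, ...), one row to a line, values as JSON. step_arm: Moves the arm, as the interface text tells. Its arguments: {"type":"object","properties":{"targets":{"type":"array"},"grip_force":{"type":"number"}},"required":["targets"]}

```bash
mkdir -p pics; ls; cat > h.py <<'E'
from plant import env
import numpy as np, cv2
def snap(n,f):
    s=env.snapshot(n); cv2.imwrite('pics/'+f,cv2.cvtColor(s['image'],cv2.COLOR_RGB2BGR))
    np.savez('pics/'+f+'.npz',**{k:np.array(v) for k,v in s.items()}); return s
def ray(s,u,v):
    V=np.array(s['view']);R=V[:3,:3];t=V[:3,3]
    d=R.T@np.array([(u-s['cx'])/s['fx'],(v-s['cy'])/s['fy'],1.]);return -R.T@t,d
def atz(s,u,v,z):
    c,d=ray(s,u,v);return c+d*(z-c[2])/d[2]
def proj(s,p):
    V=np.array(s['view']);q=V[:3,:3]@np.array(p)+V[:3,3];return np.array([s['fx']*q[0]/q[2]+s['cx'],s['fy']*q[1]/q[2]+s['cy']])
def tri(*obs):
    A=0;b=0
    for s,u,v in obs:
        c,d=ray(s,u,v);d=d/np.linalg.norm(d);P=np.eye(3)-np.outer(d,d);A=A+P;b=b+P@c
    return np.linalg.solve(A,b)
E
python3 - <<'E'
from h import *
for n in('side','top'):
    s=snap(n,n+'0.png');c,d=ray(s,320,240);print(n,c,d,s['fx'])
print(env.get_obs())
E
```

```text
pics
side [ 0.20925505 -0.96911871  0.75924058] [ 0.25032207  0.81477197 -0.52311394] 449.66677314519035
top [ 0.33487312 -0.00423726  1.37894826] [ 0.12590537  0.01964732 -0.99193953] 502.2804762889526
{'clock': 0.1, 'q': array([ 1.16621891e+00,  1.16411098e-01,  1.44217216e+00,  8.69010116e-06,
        1.58399515e+00, -3.78107928e-02]), 'joint_vel': array([-0.0005485 , -0.00166241, -0.00201356, -0.0007315 , -0.00210733,
        0.00021785]), 'joint_torque': array([ 2.18354318e-03, -7.22890091e+01, -6.23868513e+01,  7.81126809e-02,
        2.26835866e-02, -7.68443510e-05]), 'position': array([0.24199817, 0.62994129, 0.21801349]), 'tool_rot': array([-1.12372847e-04,  1.82357118e-01,  9.83232240e-01, -4.79912543e-04]), 'force': array([ 0.61253009,  0.41284444, -0.4116771 ]), 'moment': array([ 0.019582  ,  0.01542456, -0.0131704 ]), 'grasp_force': 0.0, 'opening': 0.09300127786678558}
```

View pics/side0.png

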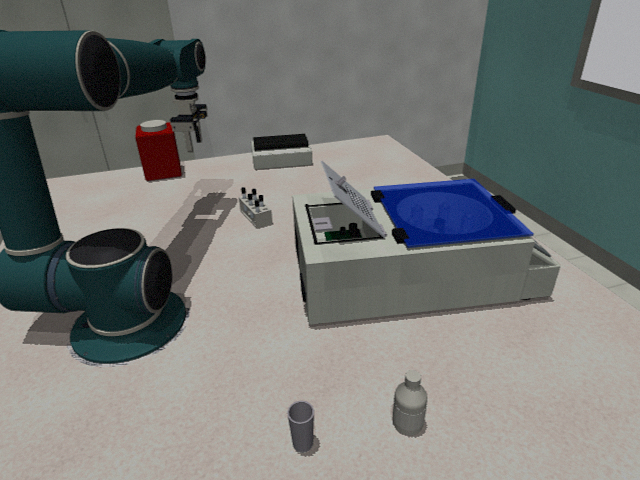

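View pics/top0.png

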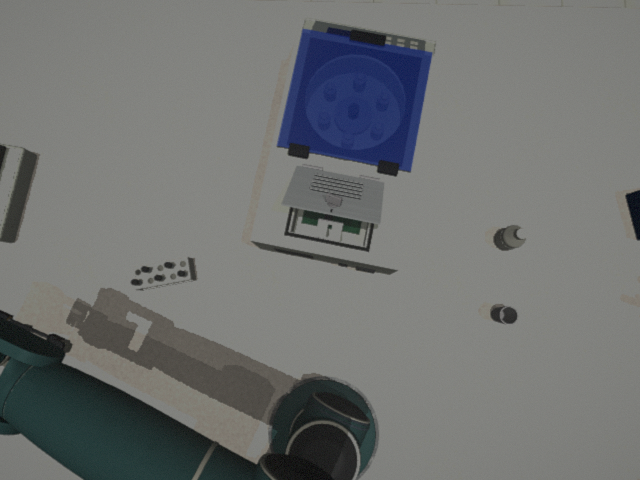

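The machine shows at side (300–550, 180–325) with the hatch at about (325–385, 162–237). In the top view the hatch is at (283–383, 165–222) and the open bay below it at (287–375, 205–250). I'll zoom in on both.

```bash
python3 - <<'E'
import cv2,numpy as np
a=cv2.imread('pics/top0.png')[155:280,240:400]; b=cv2.imread('pics/side0.png')[150:255,285:425]
g=lambda i:np.clip(255*(i/255.)**.7,0,255).astype('uint8')
cv2.imwrite('pics/c1.png',cv2.resize(g(a),None,fx=4.8,fy=4.8,interpolation=2)); cv2.imwrite('pics/c2.png',cv2.resize(g(b),None,fx=5.5,fy=5.5,interpolation=2))
E
```

```text
(no output)
```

View pics/c1.png

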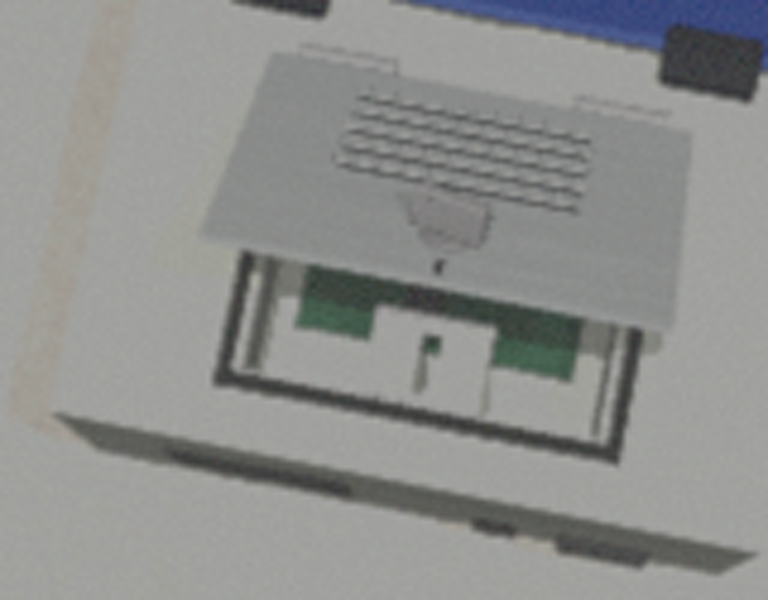

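View pics/c2.png

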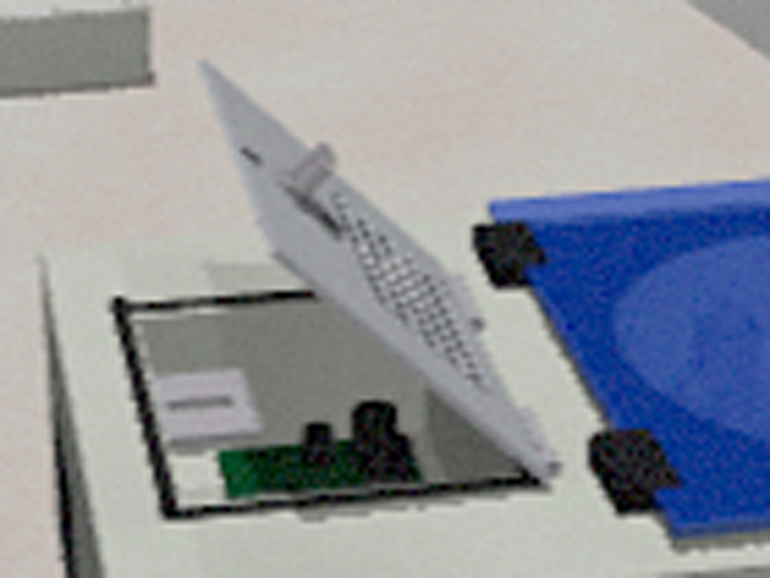

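Corner points for the fit, in crop pixels. Top: free-edge corners (205,237) and (668,328), hinge-side corners (270,52) and (690,132), mark (437,266), rear deck edge (55,413) to (755,553). Side: free-edge corners (203,62) and (275,255), hinge corner (550,480), mark (250,155). I'll fit the pose, yaw and hatch angle to these.

```bash
cat >> h.py <<'E'
def load(f): 
    z=np.load('pics/'+f+'.npz');return {k:z[k] for k in z}
def hp(p,r,y,n):
    hx,hy,psi,th=p;c,s=np.cos(th),np.sin(th);x=-r*c+n*s;z=.192+r*s+n*c
    return np.array([hx+x*np.cos(psi)-y*np.sin(psi),hy+x*np.sin(psi)+y*np.cos(psi),z])
E
python3 - <<'E'
from h import *
from scipy.optimize import least_squares
T=load('top0.png');S=load('side0.png')
t=lambda u,v:np.array([(u+.5)/4.8+239.5,(v+.5)/4.8+154.5]); q=lambda u,v:np.array([(u+.5)/5.5+284.5,(v+.5)/5.5+149.5])
for u,v in((55,413),(755,553)):print('deck',atz(T,*t(u,v),.19))
# r,y,n
O=[(T,t(205,237),.175,.108,4e-3),(T,t(668,328),.175,-.108,4e-3),(T,t(270,52),.003,.108,4e-3),(T,t(690,132),.003,-.108,4e-3),
(S,q(203,62),.175,.108,4e-3),(S,q(275,255),.175,-.108,4e-3),(S,q(550,480),.003,-.108,4e-3)]
f=lambda p:np.concatenate([proj(s,hp(p,r,y,n))-uv for s,uv,r,y,n in O])
r=least_squares(f,[.6,0,-.15,.8]);print(r.x,r.fun.round(1))
p=r.x;np.save('p.npy',p)
for rr in(.110,.170):
  print('mark',t(437,266),proj(T,hp(p,rr,0,4e-3)),q(250,155),proj(S,hp(p,rr,0,4e-3)))
for z in(.19,.17):print('slot top ends',atz(T,*t(432,337),z),atz(T,*t(418,390),z))
print('marks',hp(p,.14,0,.004),'closed',hp([*p[:3],.09],.14,0,.004), 'edge',hp(p,.175,0,.004))
print('bystanders')
for u,v in((165,272),(510,238),(503,314)):print(atz(T,u,v,.1))
E
```

```text
deck [0.4796306  0.18389357 0.19      ]
deck [ 0.41985926 -0.16453044  0.19      ]
[ 0.64791696 -0.02411142 -0.16875773  0.77571281] [-1.2 -0.1  1.1  0.3  0.4 -0.5  0.7 -0.3 -1.  -0.6 -0.3 -0.6  0.3 -0.4]
mark [330.64583333 210.02083333] [334.2377748  197.18532308] [330.04545455 177.77272727] [345.37995053 191.73175641]
mark [330.64583333 210.02083333] [330.62119515 212.19607218] [330.04545455 177.77272727] [328.31383838 177.57809148]
slot top ends [ 0.52309172 -0.00259043  0.19      ] [0.49620921 0.00364171 0.19      ]
slot top ends [ 0.52625785 -0.00256272  0.17      ] [0.49892314 0.00377425 0.17      ]
marks [ 0.55214884 -0.00779462  0.29288721] closed [ 0.51081875 -0.00075287  0.20856681] edge [ 0.52751653 -0.00359781  0.31739509]
bystanders
[0.4039038  0.41395743 0.1       ]
[ 0.51595197 -0.46500156  0.1       ]
[ 0.32304638 -0.44331587  0.1       ]
```

```bash
cat >> h.py <<'E'
from scipy.spatial.transform import Rotation as Ro
def rel(target,yax=None,cur=None):
    """shift and turn in tool axes to world target with tool down, tool y along yax"""
    o=env.get_obs();w,x,y,z=o['tool_rot'];R=Ro.from_quat([x,y,z,w]);p=o['position'] if cur is None else np.array(cur)
    if yax is None: return R.inv().apply(np.array(target)-p)
    yv=np.array([yax[0],yax[1],0.]);yv/=np.linalg.norm(yv)
    if yv@R.as_matrix()[:,1]<0:yv=-yv
    zt=np.array([0,0,-1.]);G=Ro.from_matrix(np.column_stack([np.cross(yv,zt),yv,zt]))
    return np.r_[R.inv().apply(np.array(target)-p),(R.inv()*G).as_rotvec()]
E
python3 - <<'E'
from h import *
p=np.load('p.npy');a=hp(p,.162,.05,.004)
print(a,rel(a+[0,0,.035],[.168,.986]).round(4))
for th in(.776,.65,.5,.35,.2,.1,.05):
  b=hp([*p[:3],th],.162,.05,.004)-a;print(th,(b@[-.986,.168,0]).round(4),b[2].round(4))
E
```

```text
[0.54506357 0.04413308 0.30829216] [-4.930e-01 -4.383e-01 -1.249e-01 -1.000e-03 -1.000e-04 -1.980e-01]
0.776 -0.0 0.0
0.65 0.0137 -0.0151
0.5 0.0274 -0.0351
0.35 0.038 -0.057
0.2 0.0451 -0.0802
0.1 0.0479 -0.0961
0.05 0.0488 -0.1042
```

step_arm([
  [-0.02, -0.02, -0.035, 0, 0, 0, 0],
  [-0.05, -0.045, -0.07, 0, 0, -0.02, 0],
  [-0.085, -0.075, -0.09, 0, 0, -0.05, 0],
  [-0.12, -0.107, -0.11, 0, 0, -0.08, 0],
  [-0.157, -0.14, -0.125, 0, 0, -0.1, 0],
  [-0.193, -0.172, -0.125, 0, 0, -0.12, 0],
  [-0.23, -0.204, -0.125, 0, 0, -0.14, 0],
  [-0.266, -0.237, -0.125, 0, 0, -0.16, 0],
  [-0.303, -0.27, -0.125, 0, 0, -0.18, 0],
  [-0.34, -0.302, -0.125, 0, 0, -0.198, 0],
], grip_force=10)

```text
clock: 1.1
position: [0.4515, 0.2243, 0.3436]
tool_rot: [0.0, 0.084, 0.996, 0.0]
force: [1.2, 1.3, 0.6]
opening: 0.0174
grasp_force: 0.0
```

```bash
python3 - <<'E'
from h import *
p=np.load('p.npy');a=hp(p,.162,.05,.004)
print(env.get_obs()['position'],rel(a+[0,0,.02],[.168,.986]).round(4))
E
```

```text
[0.45148446 0.22429442 0.34360412] [-1.223e-01 -1.620e-01  1.530e-02  1.000e-04  1.000e-04  1.000e-03]
```

step_arm([
  [-0.03, -0.04, 0, 0, 0, 0, 0],
  [-0.06, -0.08, 0, 0, 0, 0, 0],
  [-0.09, -0.12, 0.003, 0, 0, 0, 0],
  [-0.11, -0.147, 0.007, 0, 0, 0, 0],
  [-0.122, -0.162, 0.015, 0, 0, 0, 0],
  [-0.122, -0.162, 0.02, 0, 0, 0, 0],
  [-0.122, -0.162, 0.025, 0, 0, 0, 0],
  [-0.122, -0.162, 0.029, 0, 0, 0, 0],
  [-0.122, -0.162, 0.033, 0, 0, 0, 0],
  [-0.122, -0.162, 0.037, 0, 0, 0, 0],
])

```text
clock: 2.1
position: [0.544, 0.0469, 0.3066]
tool_rot: [0.0, 0.084, 0.996, 0.0]
force: [-0.1, -0.4, 1.5]
opening: 0.0002
grasp_force: 0.6
```

```bash
python3 - <<'E'
from h import *
p=np.load('p.npy');a=hp(p,.162,.05,.004)
o=env.get_obs();print(o['position']-a,o['force'],rel(a,[.168,.986]).round(4))
E
```

```text
[-0.00104102  0.00272769 -0.0016472 ] [-0.09737941 -0.38559978  1.4787677 ] [-0.0015 -0.0025 -0.0016  0.0002  0.0006  0.0011]
```

step_arm([
  [0.006, 0, 0.006, 0, 0, 0, 0],
  [0.012, 0, 0.013, 0, 0, 0, 0],
  [0.018, 0, 0.021, 0, 0, 0, 0],
  [0.024, 0, 0.029, 0, 0, 0, 0],
  [0.029, 0, 0.037, 0, 0, 0, 0],
  [0.033, 0, 0.045, 0, 0, 0, 0],
  [0.036, 0, 0.053, 0, 0, 0, 0],
  [0.039, 0, 0.061, 0, 0, 0, 0],
  [0.042, 0, 0.069, 0, 0, 0, 0],
  [0.044, 0, 0.076, 0, 0, 0, 0],
])

```text
clock: 3.1
position: [0.5006, 0.0535, 0.2299]
tool_rot: [-0.0, 0.084, 0.996, -0.0]
force: [1.0, -0.3, 1.0]
opening: 0.0006
grasp_force: 0.4
```

```bash
python3 - <<'E'
from h import *
p=np.load('p.npy');o=env.get_obs();print(o['position'],o['force'])
for th in (.2,.1,.09,.07):print(th,hp([*p[:3],th],.162,.05,.004), rel(hp([*p[:3],th],.162,.05,.004)).round(4))
E
```

```text
[0.50063229 0.05347229 0.22993384] [ 0.97891891 -0.28534213  0.96831953]
0.2 [0.50058293 0.05171162 0.2281047 ] [-0.0002 -0.0017  0.0018]
0.1 [0.49780769 0.05218446 0.21215303] [ 0.0026 -0.0017  0.0178]
0.09 [0.49761695 0.05221695 0.21054414] [ 0.0028 -0.0017  0.0194]
0.07 [0.4972831  0.05227384 0.20732095] [ 0.0031 -0.0017  0.0226]
```

step_arm([
  [0.001, 0, 0.004, 0, 0, 0, 0],
  [0.0015, 0, 0.008, 0, 0, 0, 0],
  [0.002, 0, 0.012, 0, 0, 0, 0],
  [0.0025, 0, 0.015, 0, 0, 0, 0],
  [0.003, 0, 0.017, 0, 0, 0, 0],
  [0.003, 0, 0.0175, 0, 0, 0, 0],
  [0.003, 0, 0.018, 0, 0, 0, 0],
  [0.003, 0, 0.0185, 0, 0, 0, 0],
  [0.003, 0, 0.019, 0, 0, 0, 0],
  [0.003, 0, 0.019, 0, 0, 0, 0],
])

```text
clock: 4.1
position: [0.4979, 0.054, 0.2117]
tool_rot: [-0.0, 0.084, 0.996, 0.0]
force: [-0.2, 0.3, 0.5]
opening: 0.0003
grasp_force: 0.5
```

```bash
python3 - <<'E'
from h import *
o=env.get_obs();print(o['position'],o['force'],o['moment'])
import cv2
S=snap('side','side1.png');T=snap('top','top1.png')
g=lambda i:np.clip(255*(i[...,::-1]/255.)**.7,0,255).astype('uint8')
p=np.load('p.npy');p[3]=.09
u,v=proj(S,hp(p,.14,0,.01)).astype(int);print(u,v);a=g(S['image'])[v-35:v+35,u-40:u+40]
x,y=proj(T,hp(p,.14,0,.01)).astype(int);print(x,y);b=g(T['image'])[y-35:y+35,x-40:x+40]
cv2.imwrite('pics/c3.png',np.hstack([cv2.resize(a,None,fx=5,fy=5,interpolation=2),cv2.resize(b,None,fx=5,fy=5,interpolation=2)]))
E
```

```text
[0.49787395 0.05398108 0.21169446] [-0.21894878  0.26573789  0.46776704] [0.05371989 0.15409112 0.02607768]
321 214
328 228
```

View pics/c3.png

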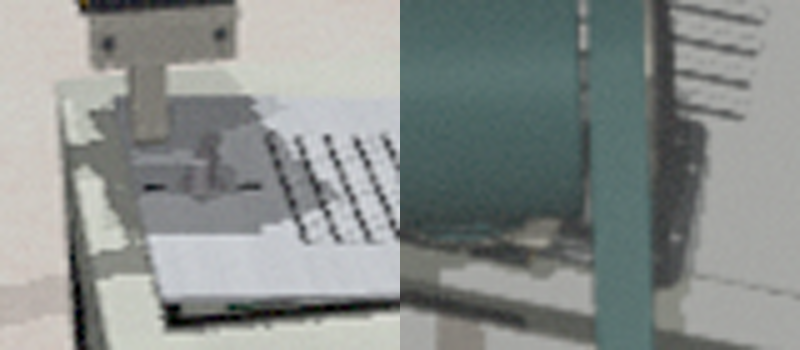

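The side view shows the hatch nearly down, with the marks at about crop (155,187) and (250,187) and the wing standing across them. The arm blocks the top view, so I'll back off sideways.

step_arm([
  [0, 0, -0.02, 0, 0, 0, 0],
  [0, 0.01, -0.05, 0, 0, 0, 0],
  [0, 0.04, -0.07, 0, 0, 0, 0],
  [0, 0.08, -0.09, 0, 0, 0, 0.1],
  [0, 0.12, -0.09, 0, 0, 0, 0.2],
  [0, 0.16, -0.09, 0, 0, 0, 0.35],
  [0, 0.2, -0.09, 0, 0, 0, 0.5],
  [0, 0.24, -0.09, 0, 0, 0, 0.5],
  [0, 0.27, -0.09, 0, 0, 0, 0.5],
  [0, 0.29, -0.09, 0, 0, 0, 0.5],
])

```text
clock: 5.2
position: [0.5466, 0.3418, 0.3011]
tool_rot: [-0.0, 0.084, 0.996, -0.0]
force: [0.6, -0.6, -0.2]
opening: 0.0456
grasp_force: 0.0
```

```bash
python3 - <<'E'
from h import *
o=env.get_obs();print(o['position'],o['force'])
S=snap('side','side2.png');T=snap('top','top2.png')
g=lambda i:np.clip(255*(i[...,::-1]/255.)**.7,0,255).astype('uint8')
p=np.load('p.npy');p[3]=.09
u,v=proj(S,hp(p,.14,0,.01)).astype(int);a=g(S['image'])[v-35:v+35,u-40:u+40]
x,y=proj(T,hp(p,.14,0,.01)).astype(int);b=g(T['image'])[y-35:y+35,x-40:x+40]
cv2.imwrite('pics/c4.png',np.hstack([cv2.resize(a,None,fx=5,fy=5,interpolation=2),cv2.resize(b,None,fx=5,fy=5,interpolation=2)]))
E
```

```text
[0.54661863 0.34180774 0.30105021] [ 0.58182978 -0.63933516 -0.1504284 ]
```

View pics/c4.png

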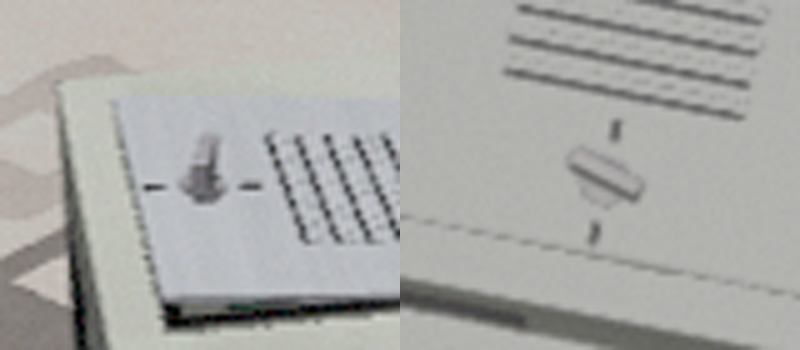

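The hatch is down with marks at top-crop (615,129) and (594,233). The wing runs from about (568,160) to (643,192), roughly crosswise to the mark line.

```bash
python3 - <<'E'
from h import *
from scipy.optimize import least_squares
T=load('top2.png');S=load('side2.png')
p=np.load('p.npy')
t=lambda u,v:np.array([(u-400+.5)/5+287.5,(v+.5)/5+192.5]);q=lambda u,v:np.array([(u+.5)/5+280.5,(v+.5)/5+178.5])
for th in(.08,.09,.1,.12):
  P=[*p[:3],th]
  print(th,'edge',proj(T,hp(P,.175,.0,.004)),'sidecorner',proj(S,hp(P,.175,.108,.004)),q(115,98),proj(S,hp(P,.175,-.108,.004)),q(163,300),'marks',proj(S,hp(P,.167,0,.004)),proj(S,hp(P,.113,0,.004)),q(150,187),q(255,185))
z=hp([*p[:3],.09],.14,0,.028)[2]
m=atz(T,*t(615,129),z-.024),atz(T,*t(594,233),z-.024);w=atz(T,*t(568,160),z),atz(T,*t(643,192),z)
for a,b in(m,w):
  d=a-b;print('mid',(a+b)/2,'len',np.linalg.norm(d),'ang',np.arctan2(d[1],d[0]))
print(p[2],hp([*p[:3],.09],.14,0,.028),hp([*p[:3],.09],.14,0,.004))
E
```

```text
0.08 edge [325.78746397 243.11571503] sidecorner [302.7015956  198.35476437] [303.6 198.2] [312.74428667 238.4824123 ] [313.2 238.6] marks [310.4265868  216.76197649] [331.21677083 216.42413435] [310.6 216. ] [331.6 215.6]
0.09 edge [325.79984039 242.94790103] sidecorner [302.74354049 197.78125285] [303.6 198.2] [312.80181733 237.84209101] [313.2 238.6] marks [310.47606724 216.1847906 ] [331.26503915 216.03625632] [310.6 216. ] [331.6 215.6]
0.1 edge [325.81371458 242.77245778] sidecorner [302.79184993 197.20706433] [303.6 198.2] [312.86681928 237.20075144] [313.2 238.6] marks [310.53209202 215.60686338] [331.31766174 215.64811011] [310.6 216. ] [331.6 215.6]
0.12 edge [325.8459759 242.3986303] sidecorner [302.90759447 196.0568977 ] [303.6 198.2] [313.01928166 235.91528679] [313.2 238.6] marks [310.66380633 214.44902781] [331.43597223 214.87117524] [310.6 216. ] [331.6 215.6]
mid [ 5.10659663e-01 -2.88404023e-04  2.08469673e-01] len 0.050534376075988645 ang -0.16937062228763314
mid [ 0.50933916 -0.0007365   0.23246967] len 0.037712485580690965 ang 1.1910887850888332
-0.16875772708104836 [ 0.5129452  -0.00111517  0.23246967] [ 0.51081875 -0.00075287  0.20856681]
```

Wing angle is +1.36 rad from the marks. The modulo-pi alternative is also covered by turning 1.36 clockwise. I'll go above the wing with the tool turned 1.78 about tool z.

step_arm([
  [-0.002, -0.035, 0, 0, 0, 0.149, 0.4],
  [-0.004, -0.07, 0, 0, 0, 0.298, 0.4],
  [-0.007, -0.105, 0, 0, 0, 0.447, 0.4],
  [-0.009, -0.14, 0, 0, 0, 0.596, 0.4],
  [-0.012, -0.175, 0, 0, 0, 0.745, 0.4],
  [-0.014, -0.21, 0.005, 0, 0, 0.894, 0.4],
  [-0.016, -0.245, 0.015, 0, 0, 1.043, 0.4],
  [-0.019, -0.28, 0.025, 0, 0, 1.192, 0.4],
  [-0.021, -0.315, 0.035, 0, 0, 1.341, 0.4],
  [-0.0235, -0.344, 0.04, 0, 0, 1.49, 0.4],
], grip_force=8)

```text
clock: 6.3
position: [0.5108, -0.0057, 0.2611]
tool_rot: [0.0, 0.74, 0.673, -0.0]
force: [0.8, 0.8, 0.1]
opening: 0.0374
grasp_force: 0.0
```

```bash
python3 - <<'E'
from h import *
o=env.get_obs();print(o['q'],o['position'],o['force'])
print(rel([.512,-.001,.217],[np.cos(-.38),np.sin(-.38)]).round(4))
E
```

```text
[-6.09538373e-02 -2.53001275e-01  1.72400171e+00 -3.88644738e-04
  1.67065899e+00  3.45531403e-02] [ 0.51083422 -0.00574562  0.26111441] [0.81255837 0.79806787 0.13011288]
[0.0049 0.0007 0.0441 0.     0.0004 0.2845]
```

step_arm([
  [0.003, 0.001, 0.0, 0, 0, 0.14, 0.4],
  [0.005, 0.001, 0.005, 0, 0, 0.284, 0.4],
  [0.005, 0.001, 0.012, 0, 0, 0.284, 0.4],
  [0.005, 0.001, 0.02, 0, 0, 0.284, 0.4],
  [0.005, 0.001, 0.028, 0, 0, 0.284, 0.4],
  [0.005, 0.001, 0.036, 0, 0, 0.284, 0.4],
  [0.005, 0.001, 0.041, 0, 0, 0.284, 0.4],
  [0.005, 0.001, 0.044, 0, 0, 0.284, 0.4],
  [0.005, 0.001, 0.044, 0, 0, 0.284, 0.3],
  [0.005, 0.001, 0.044, 0, 0, 0.284, 0.2],
])

```text
clock: 7.3
position: [0.5135, 0.0017, 0.2179]
tool_rot: [0.0, 0.826, 0.564, 0.0]
force: [0.3, -0.8, 0.8]
opening: 0.0258
grasp_force: 0.0
```

```bash
python3 - <<'E'
from h import *
o=env.get_obs();print(o['position'],o['force'],o['moment'],o['opening'])
print(rel([.512,-.001,.217],[np.cos(-.38),np.sin(-.38)]).round(4))
S=snap('side','side3.png')
a=S['image'][160:260,260:400,::-1];cv2.imwrite('pics/c5.png',cv2.resize(a,None,fx=5.5,fy=5.5,interpolation=2))
E
```

```text
[0.51349467 0.0016856  0.21787975] [ 0.32151573 -0.75539365  0.80833718] [-0.0481978   0.09253961  0.04050306] 0.025805725334058848
[-0.003  -0.0004  0.0009  0.0002 -0.      0.0083]
```

View pics/c5.png

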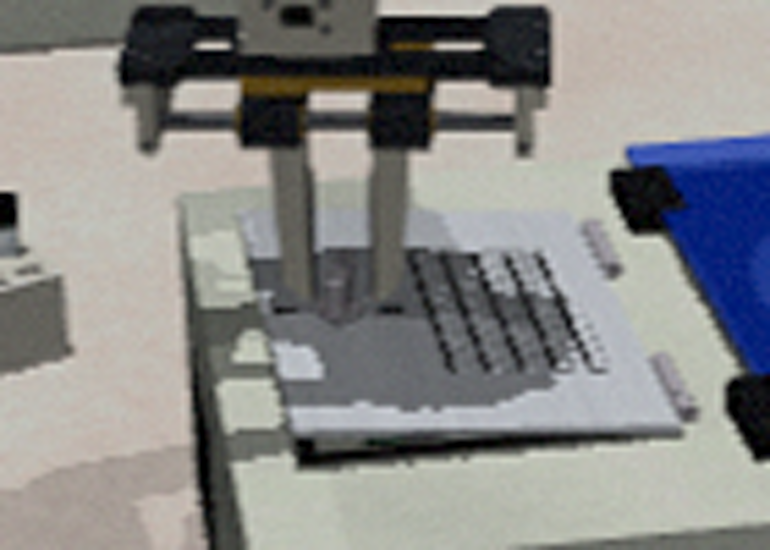

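The fingers straddle the wing (crop about (340,290)), one on each side. I'll centre by 3 mm and close gently.

step_arm([
  [-0.003, 0, 0.001, 0, 0, 0, 0.2],
  [-0.003, 0, 0.001, 0, 0, 0, 0.15],
  [-0.003, 0, 0.001, 0, 0, 0, 0.1],
  [-0.003, 0, 0.001, 0, 0, 0, 0.05],
  [-0.003, 0, 0.001, 0, 0, 0, 0],
  [-0.003, 0, 0.001, 0, 0, 0, 0],
  [-0.003, 0, 0.001, 0, 0, 0, 0],
  [-0.003, 0, 0.001, 0, 0, 0, 0],
  [-0.003, 0, 0.001, 0, 0, 0, 0],
  [-0.003, 0, 0.001, 0, 0, 0, 0],
], grip_force=10)

```text
clock: 8.35
position: [0.5115, -0.001, 0.2166]
tool_rot: [-0.001, 0.826, 0.564, -0.001]
force: [-8.3, 0.8, 3.6]
opening: 0.0101
grasp_force: 9.8
```

```bash
python3 - <<'E'
from h import *
o=env.get_obs();print(o['position'],o['force'],o['moment'],o['opening'],o['grasp_force'])
print(rel([.512,-.001,.217],[np.cos(-1.7396),np.sin(-1.7396)]).round(4))
E
```

```text
[ 0.51150802 -0.00101147  0.21658   ] [-8.33275282  0.83664223  3.62427656] [ 0.05214037  1.72267829 -0.09990564] 0.010093618260101845 9.773651633004192
[ 2.0000e-04  5.0000e-04 -4.0000e-04 -1.4000e-03  2.0000e-03  1.3676e+00]
```

step_arm([
  [-0.0032, -0.001, 0.001, 0, 0, 0.1, 0],
  [-0.0037, -0.002, 0.001, 0, 0, 0.23, 0],
  [-0.0037, -0.002, 0.001, 0, 0, 0.37, 0],
  [-0.0037, -0.002, 0.001, 0, 0, 0.51, 0],
  [-0.0037, -0.002, 0.001, 0, 0, 0.65, 0],
  [-0.0037, -0.002, 0.001, 0, 0, 0.79, 0],
  [-0.0037, -0.002, 0.001, 0, 0, 0.93, 0],
  [-0.0037, -0.002, 0.001, 0, 0, 1.07, 0],
  [-0.0037, -0.002, 0.001, 0, 0, 1.21, 0],
  [-0.0037, -0.002, 0.001, 0, 0, 1.34, 0],
])

```text
clock: 9.35
position: [0.5089, -0.0015, 0.2158]
tool_rot: [-0.002, 0.997, -0.072, -0.0]
force: [-1.9, 20.5, 2.3]
opening: 0.0107
grasp_force: 10.0
```

```bash
python3 - <<'E'
from h import *
o=env.get_obs();print(o['position'],o['force'],o['moment'],o['opening'],o['grasp_force'],o['q'])
print(rel([.510,-.001,.217],[np.cos(-1.7396),np.sin(-1.7396)]).round(4))
S=snap('side','side4.png')
a=S['image'][160:260,260:400,::-1];cv2.imwrite('pics/c6.png',cv2.resize(a,None,fx=5.5,fy=5.5,interpolation=2))
E
```

```text
[ 0.50885869 -0.00153058  0.21576143] [-1.94280411 20.49173137  2.3116546 ] [3.75117227 0.6664521  0.131142  ] 0.010705210929754221 10.03974974155426 [-0.05601315 -0.25026675  1.79444815  0.00482955  1.59823707  1.65999143]
[ 0.0011 -0.0007 -0.0012 -0.0047  0.0013  0.0237]
```

View pics/c6.png

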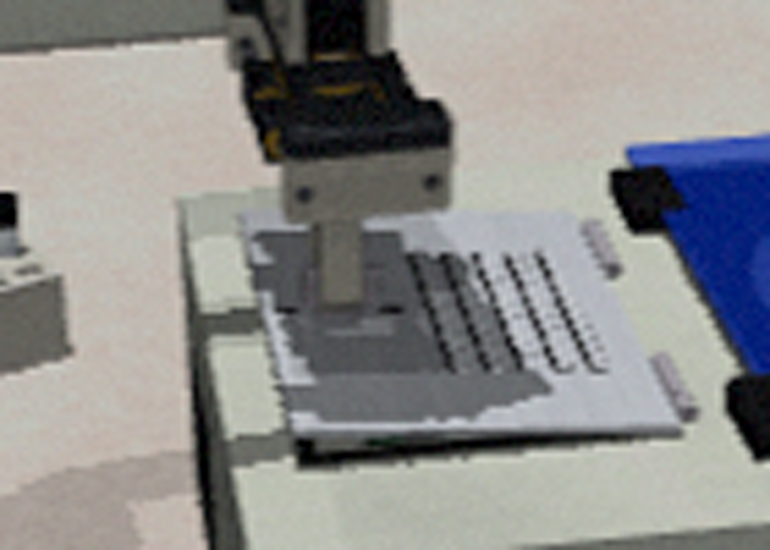

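Finger and wing are now in line with the marks (left mark at crop (288,310), right at (395,310)). The 20 N side load shows the tool sits off in −y, so I'll relieve it and finish the last 0.024 rad.

step_arm([
  [0, -0.0005, 0, 0, 0, 0.015, 0],
  [0, -0.001, 0, 0, 0, 0.028, 0],
  [0, -0.0015, 0, 0, 0, 0.028, 0],
  [0, -0.0015, 0, 0, 0, 0.028, 0],
  [0, -0.0015, 0, 0, 0, 0.028, 0],
  [0, -0.0015, 0, 0, 0, 0.028, 0],
  [0, -0.0015, 0, 0, 0, 0.028, 0],
  [0, -0.0015, 0, 0, 0, 0.028, 0],
  [0, -0.0015, 0, 0, 0, 0.028, 0],
  [0, -0.0015, 0, 0, 0, 0.028, 0],
])

```text
clock: 10.4
position: [0.5091, -0.0005, 0.2157]
tool_rot: [-0.002, 0.996, -0.084, -0.0]
force: [-2.7, 16.0, 1.7]
opening: 0.0088
grasp_force: 10.0
```

```bash
python3 - <<'E'
from h import *
o=env.get_obs();print(o['position'],o['force'],o['moment'],o['opening'],o['grasp_force'])
print(rel([.510,-.001,.217],[np.cos(-1.7396),np.sin(-1.7396)]).round(4))
E
```

```text
[ 5.09068016e-01 -4.82024050e-04  2.15723724e-01] [-2.70948283 16.0221156   1.69773987] [2.92435197 0.7683012  0.13454263] 0.008836717904606998 10.006911121308804
[ 0.001   0.0004 -0.0013 -0.0038  0.0013  0.0011]
```

The opening now reads 8.8 mm, so the wing is flat in the pads and in line. I'll open around it and press on the sheet with both fingertips, which puts no load on the wing.

step_arm([
  [0, -0.0005, 0, 0, 0, 0, 0.15],
  [0, -0.001, 0, 0, 0, 0, 0.25],
  [0, -0.0015, 0, 0, 0, 0, 0.36],
  [0, -0.0015, 0, 0, 0, 0, 0.36],
  [0, -0.0015, 0.002, 0, 0, 0, 0.36],
  [0, -0.0015, 0.004, 0, 0, 0, 0.36],
  [0, -0.0015, 0.006, 0, 0, 0, 0.36],
  [0, -0.0015, 0.007, 0, 0, 0, 0.36],
  [0, -0.0015, 0.008, 0, 0, 0, 0.36],
  [0, -0.0015, 0.009, 0, 0, 0, 0.36],
])

```text
clock: 11.4
position: [0.5096, -0.0009, 0.2066]
tool_rot: [0.0, 0.996, -0.085, 0.0]
force: [-1.0, 0.7, 0.3]
opening: 0.0335
grasp_force: 0.4
```

```bash
python3 - <<'E'
from h import *
o=env.get_obs();print(o['position'],o['force'],o['moment'],o['opening'],o['grasp_force'])
print(rel([.510,-.001,.196],[np.cos(-1.7396),np.sin(-1.7396)]).round(4))
E
```

```text
[ 0.50958081 -0.00089255  0.20663752] [-0.98090128  0.66339935  0.32488758] [0.08014352 0.250619   0.03040358] 0.03354300835720319 0.4007206002620767
[ 0.0004  0.      0.0106 -0.     -0.     -0.0004]
```

step_arm([
  [0, 0, 0.001, 0, 0, 0, 0.36],
  [0, 0, 0.002, 0, 0, 0, 0.36],
  [0, 0, 0.003, 0, 0, 0, 0.36],
  [0, 0, 0.004, 0, 0, 0, 0.36],
  [0, 0, 0.005, 0, 0, 0, 0.36],
  [0, 0, 0.006, 0, 0, 0, 0.36],
  [0, 0, 0.007, 0, 0, 0, 0.36],
  [0, 0, 0.007, 0, 0, 0, 0.36],
  [0, 0, 0.007, 0, 0, 0, 0.36],
  [0, 0, 0.007, 0, 0, 0, 0.36],
])

```text
clock: 12.4
position: [0.5095, -0.0008, 0.2001]
tool_rot: [-0.0, 0.996, -0.084, 0.0]
force: [-3.6, 1.5, 5.9]
opening: 0.0336
grasp_force: 3.0
```

```bash
python3 - <<'E'
from h import *
o=env.get_obs();print(o['position'],o['force'],o['moment'])
E
```

```text
[ 0.50949393 -0.00084501  0.20012689] [-3.60361717  1.45627506  5.8851916 ] [ 0.05904702  0.88247842 -0.02863639]
```

The sheet is at z = 0.200, well below where it rested on the tongue, with only 6 N. So the tongue has entered the slot, and I'll press on.

step_arm([
  [0, 0, 0.0005, 0, 0, 0, 0.36],
  [0, 0, 0.001, 0, 0, 0, 0.36],
  [0, 0, 0.0015, 0, 0, 0, 0.36],
  [0, 0, 0.002, 0, 0, 0, 0.36],
  [0, 0, 0.0025, 0, 0, 0, 0.36],
  [0, 0, 0.003, 0, 0, 0, 0.36],
  [0, 0, 0.0035, 0, 0, 0, 0.36],
  [0, 0, 0.004, 0, 0, 0, 0.36],
  [0, 0, 0.0045, 0, 0, 0, 0.36],
  [0, 0, 0.0045, 0, 0, 0, 0.36],
])

```text
clock: 13.4
position: [0.5094, -0.0008, 0.1962]
tool_rot: [-0.0, 0.996, -0.084, 0.0]
force: [-8.3, 0.3, 11.5]
opening: 0.0333
grasp_force: 5.9
```

```bash
python3 - <<'E'
from h import *
o=env.get_obs();print(o['position'],o['force'],o['moment'])
E
```

```text
[ 0.50935319 -0.00083125  0.19622398] [-8.31954617  0.3243619  11.49571983] [ 0.17584858  1.6802334  -0.0065082 ]
```

step_arm([
  [-0.0003, 0, 0.0004, 0, 0, 0, 0.36],
  [-0.0005, 0, 0.0008, 0, 0, 0, 0.36],
  [-0.0008, 0, 0.0012, 0, 0, 0, 0.36],
  [-0.001, 0, 0.0016, 0, 0, 0, 0.36],
  [-0.001, 0, 0.002, 0, 0, 0, 0.36],
  [-0.001, 0, 0.002, 0, 0, 0, 0.36],
  [-0.001, 0, 0.002, 0, 0, 0, 0.36],
  [-0.001, 0, 0.002, 0, 0, 0, 0.36],
  [-0.001, 0, 0.002, 0, 0, 0, 0.36],
  [-0.001, 0, 0.002, 0, 0, 0, 0.36],
])

```text
clock: 14.4
position: [0.5093, -0.0008, 0.1961]
tool_rot: [0.0, 0.996, -0.085, 0.002]
force: [-6.7, 0.0, 24.6]
opening: 0.0332
grasp_force: 12.2
```

```bash
python3 - <<'E'
from h import *
o=env.get_obs();print(o['position'],o['force'],o['moment'])
E
```

```text
[ 0.50931709 -0.00081307  0.1961093 ] [-6.68196683  0.03062049 24.56545502] [-0.06211483  1.32153252  0.0136355 ]
```

A hard stop: force doubled over 0.1 mm at z = 0.196, the shut height. I'll check the wing and gap by picture.

```bash
python3 - <<'E'
from h import *
S=snap('side','side5.png')
p=np.load('p.npy');p[3]=0
print(proj(S,hp(p,.175,.108,.004)),proj(S,hp(p,.175,-.108,.004)),proj(S,hp(p,.158,0,.028)),proj(S,hp(p,.122,0,.028)))
a=S['image'][180:250,285:385,::-1];cv2.imwrite('pics/c7.png',cv2.resize(a,None,fx=8,fy=8,interpolation=2))
E
```

```text
[302.59394586 202.91136366] [312.55136746 243.56040824] [313.46434285 212.80493295] [327.42773882 211.59913574]
```

View pics/c7.png

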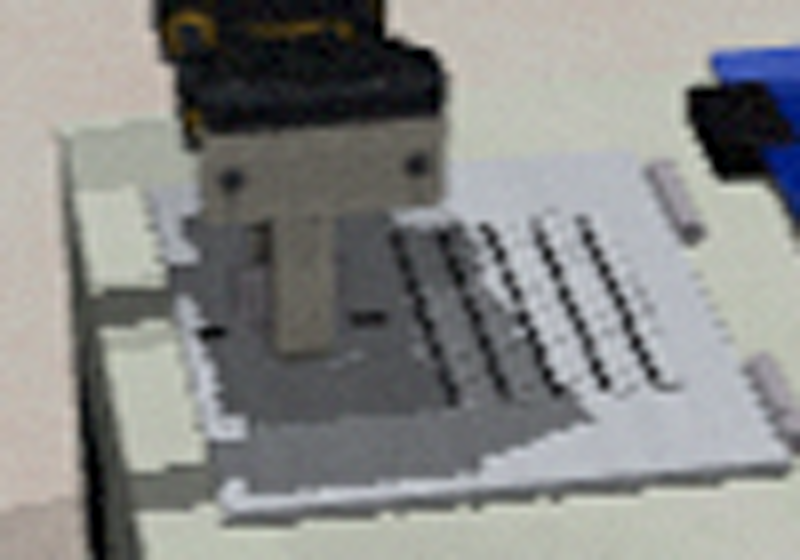

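The gap is closed along the near and side rims: the near corner is at crop (222,515) against a predicted shut position of (220,508). The wing end shows beside the finger at (250,290), in line with the marks at (210,332) and (368,318). Handing in.

```bash
python3 -c "
from plant import env
o=env.get_obs();print(o['position'],o['force'],o['clock']);print(env.finish_job())"
```

```text
[ 0.50932276 -0.00080839  0.19611127] [-6.71175178 -0.49655461 24.80706962] 14.45
the job is handed in; nothing more can be done
None
```

The hatch is shut against its stop and was handed in at 14.45 s, with the fingertips still pressing it at about 25 N and the wing turned in line with the marks but not locked.

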